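# Rack the filter tray on the next runner pair

## Task

Take the loaded aluminium tray by its black grip and, keeping it level so that its mesh prefilter stays on, slide it grip-outwards onto the runner pair directly above the tray already racked in the near bay (the bay closer to the robot). Run it in along both runners until it bears lightly on the rubber back stop - push gently, never hard, the stop is not always set at the same depth - then let go and leave the tray there. Leave the other trays, the filters on the turntable, the shroud and the brush alone.

Things in the scene. Friction and masses are not known exactly. Their poses are not given: they have to be found in the camera images.
- tray: Loose aluminium tray to be racked, 0.13 to 0.21 kg, 210 mm long (its x), 150 mm wide (y), floor 3 mm thick, rims 12 mm high, 3 mm thick. Origin: centre of the underside; z up. Its +x end goes into the rack first, its black grip is at the -x end. It starts flat on the bench right of the rack, grip pointing away from the rack. When lifted by the grip its far end droops a few mm.
- tray_grip (a point): Point in the middle of the tray's grip, 28 mm above the tray's underside, at tray x = -100 mm. The grip is a black upright plate 10 mm thick (along the tray's x), 60 mm wide (y), its top 42 mm above the underside. Pinch it from above across its thickness, firmly (60 N or more), 25 to 30 mm above the underside. Axes as the tray's.
- filter: The round mesh prefilter lying loose on the tray: grey plastic frame 84 mm in diameter, 16 mm high, 50 g, blue hub. Origin: centre of the underside, 3 mm above the tray's underside.
- rack: Fixed twin-bay drying rack, dark steel, 235 mm deep, 360 mm across, 220 mm high, open at front and top; on the left, its front facing right. Origin: under the front ends of the NEAR bay's runners, midway between them, at the foot (0 to 20 mm above the bench). x runs level into the rack, z up, +y across towards the robot; the far bay is centred at y = -174 mm. Runner pairs at z = 50, 115, 180 mm.
- near_low (a point): Near bay, LOWEST runner pair: point midway between the front ends of its two ledges, at the height of the ledge tops, on which a tray's underside rests (rack z = 50 mm). Axes as the rack's. All runners are aluminium angles, x = 0 to 190 mm, ledges 14 mm wide, 3 mm thick, with 12 mm high flanges outside, 158 mm apart: 4 mm of play each side of a tray.
- near_mid (a point): Near bay, MIDDLE runner pair: the same point at rack z = 115 mm. Front posts stand outside the flanges, 164 mm clear between them. Over 15 N between tray and rack, in any direction, is too hard.
- near_top (a point): Near bay, TOP runner pair: the same point at rack z = 180 mm. Back stop of all pairs: an upright rod in a black rubber sleeve, 18 mm in diameter, at rack y = 0. It is clamped in a slot: its front face may be anywhere from rack x = 153 to 177 mm and is not measured. The tray's +x rim meets it; the rubber gives 1 mm per 3 N. A push of 5 to 9 N, 1 to 2 N of it friction, seats the tray; it then stands out 33 to 57 mm.
- racked1: Tray of the same size, with a filter clipped on, already on a LOWEST runner pair (underside at rack z = 50 mm), in the near bay (rack y about 0) or the far bay (rack y about -174 mm); the other bay holds racked2. Origin and axes as the tray's; its grip stands out about 70 mm from the rack's front.
- racked2: Tray like racked1 but on a MIDDLE runner pair (underside at rack z = 115 mm), in the other of the two bays.
- filter2: Mesh prefilter like the first, lying on the wooden turntable (lazy Susan, 196 mm across, 20 mm high) at the far side; to be left alone. Origin: centre of the underside.
- filter3: The other mesh prefilter on the turntable; to be left alone.
- shroud: Clear open-topped cyclone shroud, 92 mm in diameter, 120 mm high, on the green mat by the backsplash; to be left alone. Origin: centre of the underside.
- brush: Slim grey dusting brush, 200 mm long, 22 mm wide, 20 mm high, lying on the bench between the robot and the tray; to be left alone. Origin: under the middle of its length, which is its x axis.
Mind the look-alikes: they are no part of the job. Leave any green or red look-alike of the filter alone.

How it is judged:
By the outcome, as a careful person would: the job done as asked, in the order asked, and still so for the second after the job is handed in, with the robot touching nothing.
It also fails if it takes over 50 s, if anything falls off the work surface, if the arm or the gripper's body presses on something with over 40 N, if the wrist force passes 120 N, or if a joint passes its speed limit or range.

## Robot

A 6-joint arm with a two-finger parallel gripper is mounted at the origin on the work surface. World frame = base frame: x ahead of the robot, y to its left, z up, the work surface at z = 0. Lengths are in m, angles in rad, forces in N, time in s.
With the tool pointing down it reaches from about 0.25 to 0.725 m from the base axis. Payload 9.7 kg.
Tool frame: the origin (TCP) lies midway between the tips of the shut fingers; the grasp point (between the pads) lies 19 mm behind it (arm.hold_point_z is the z of the grasp point in the tool frame, in m); z points along the fingers, x is the direction in which the jaws open and shut, and the axes are right-handed (so a half turn about z gives the same grasp; the last joint's range is limited). The gripper opens to 85 mm and grips with 20 to 120 N. Pads are 22 mm wide; open, the fingers measure 114 mm over their backs; the gripper's body (76 mm by 85 mm) begins 54 mm behind the grasp point. The pads swing forward as they close: fully open they stand 13 mm farther back than shut.
Start: joints at [-1.137, 0.087, 0.176, 1.66, 0, 1.571], TCP at [0.231, -0.499, 0.231] pointing down, gripper open.
Joint ranges: [-3.13, 3.13], [-0.85, 1.81], [-1.15, 1.24], [-2.2, 2.28], [-1.44, 1.52], [-3.14, 3.14]. Speed limits (rad/s): [2.22, 2.22, 2.57, 3.14, 3.14, 3.14].

## Interface

Orientations are given as a unit quaternion [x, y, z, w].
In Python, from rig import arm gives the robot as it stands. The module is installed in compiled form; this text tells all that it offers.
- The arm moves only by the tool drive_tool, never from a script. Its argument "targets" is a list of rows, each an object of numbers: "ax", "ay", "az": the turn, a rotation vector about the world's x, y, z in rad; "x", "y", "z": the shift along the world's x, y, z in m; "claw": the gripper's target within -1 to 1 (fully open at 1, half-way at 0, shut at -1). A call has 1 to 12 rows; each row is the pose to reach, as a shift and turn from the pose commanded when the call began; what a row does not reach only later rows make up. A row lasts 1/8 s, in which the tool goes at most 62.5 mm and 10.7 degrees, less where a joint would pass 70% of its speed; a pose out of reach is approached as far as the arm can. A call with a gripper value outside its range is refused whole. The fingers move at their own pace and stop on an object; the grip force is fixed at half the most. Time passes only in rows, so rows that repeat a pose let the fingers close. It gives the time, the measured TCP pose, the force and the opening at its end, in the units of the state.
- arm.sense(): the state, without advancing time (a new reading comes with each control period).
- arm.capture(name): name is "scene" or "side" or "wrist"; returns the picture (400x640x3 uint8, red, green, blue); there is no depth.
- arm.calibration(name): a dict with "fx", "fy", "cx", "cy" (pixels), "position" and "orientation" of the camera in the world. Camera axes: x right, y down, z forward; pixel columns grow to the right and rows downward; lengths in m; the calibration is good to about 2 mm. A picture is of the moment at which its call begins: read the wrist's pose just before it. calibration takes no time and is no camera call; for the wrist camera it gives the pose at the moment of the call.
- arm.close_job(): hands the job in, once; it reports no verdict.
The state is a dict: "time": time; "joint_pos": joint angles; "dq": joint speeds; "tau": joint torques, N m; "eef_pos": TCP position; "eef_rot": TCP orientation; "wrist_force": force on the tool from outside, world axes, zero at the start; "wrist_torque": the same for the moment, N m; "gripper_width": opening from 0.0 (shut) to 1.0 (fully open).
Only numpy, scipy, OpenCV 4.12 (cv2) and the standard library are available. Lean on these libraries where they do the work, as an engineer would, in place of code of your own. Each camera call takes 0.05 s, during which the arm holds its last target. There are 200 camera calls.

## Working session

There is one attempt and no reset: what is moved stays moved. The work goes in short steps, Python scripts to look and compute and a tool call to move; the robot and the scene stay as the last step left them, time stands still between calls to the robot, and variables do not carry over. Pictures are saved under pics/ and viewed, about 8 in all and at most 12, crops included, and the job is handed in when it is done.

Besides the shell and the picture viewer there is one more tool, called after "Request:" as a command line: name --argument value ..., lists and objects as JSON in quotes. drive_tool: Moves the arm, as the interface text tells. Its arguments: {"type":"object","properties":{"targets":{"type":"array","items":{"type":"object","properties":{"ax":{"type":"number"},"ay":{"type":"number"},"az":{"type":"number"},"x":{"type":"number"},"y":{"type":"number"},"z":{"type":"number"},"claw":{"type":"number"}}}}},"required":["targets"]}

```bash
mkdir -p pics
cat > h.py <<'E'
import numpy as np, cv2
from scipy.spatial.transform import Rotation as R
from rig import arm
def snap(n,f):
    c=arm.calibration(n); im=arm.capture(n); cv2.imwrite('pics/'+f+'.png',im[:,:,::-1]); return im,c
def proj(c,P):
    p=R.from_quat(c['orientation']).inv().apply(np.atleast_2d(P)-c['position'])
    return np.c_[c['fx']*p[:,0]/p[:,2]+c['cx'],c['fy']*p[:,1]/p[:,2]+c['cy']]
def onz(c,u,v,z):
    d=R.from_quat(c['orientation']).apply([(u-c['cx'])/c['fx'],(v-c['cy'])/c['fy'],1])
    p=np.array(c['position']); return p+d*(z-p[2])/d[2]
E
python3 - <<'E'
from h import *
for n in('scene','side'):
    im,c=snap(n,n+'0'); print(n,c)
s=arm.sense(); print({k:np.round(s[k],3) for k in s})
print(arm.hold_point_z)
E
```

```text
scene {'fx': 415.0985944319323, 'fy': 415.0985944319323, 'cx': 322.6972243308666, 'cy': 196.62233350163908, 'position': array([1.1747205 , 0.14963213, 0.69215566]), 'orientation': array([ 0.50522799,  0.75192905, -0.35375198, -0.23282379])}
side {'fx': 407.10560134417267, 'fy': 407.10560134417267, 'cx': 323.97764088724233, 'cy': 198.70540856861697, 'position': array([0.31638132, 0.57692117, 0.88240331]), 'orientation': array([-0.15124294,  0.91408279, -0.37163941,  0.05884193])}
{'time': np.float64(0.1), 'joint_pos': array([-1.137,  0.087,  0.175,  1.66 , -0.   ,  1.571]), 'dq': array([ 0.   , -0.002,  0.001,  0.001, -0.003, -0.   ]), 'tau': array([-0.0000e+00, -5.2156e+01,  4.6565e+01,  1.6000e-02,  0.0000e+00,
       -0.0000e+00]), 'eef_pos': array([ 0.231, -0.499,  0.231]), 'eef_rot': array([ 0.843, -0.538, -0.   , -0.   ]), 'wrist_force': array([ 0.038, -0.265, -0.866]), 'wrist_torque': array([-0.028,  0.003,  0.023]), 'gripper_width': np.float64(1.0)}
-0.0187
```

View pics/scene0.png

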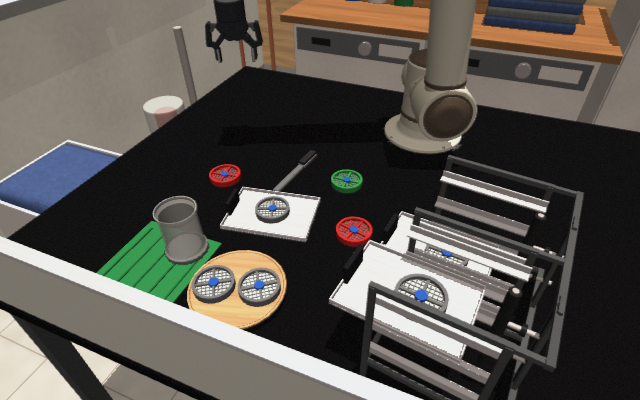

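View pics/side0.png

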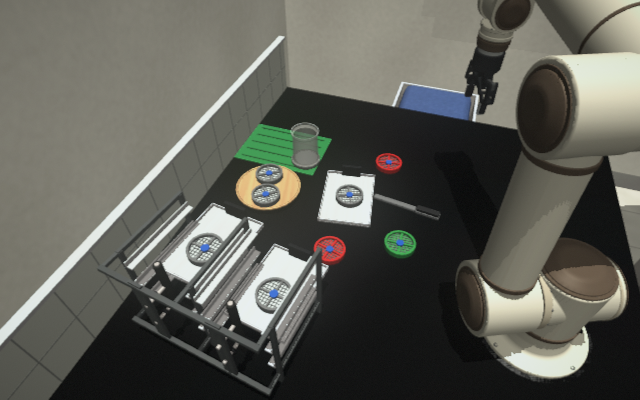

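The loose tray is at scene (272,213) and side (347,196). It carries a grey filter with a blue hub. Other possible matches are the racked trays at scene (420,295) and (445,245), the red rings at (225,175) and (354,230), the green ring at (347,180), and the two turntable filters. Next I'll take close crops to get measurements.

Run:
```python
import cv2,numpy as np
a=cv2.imread('pics/scene0.png');b=cv2.imread('pics/side0.png')
z=lambda i,x,y,w,h,s:cv2.resize(i[y:y+h,x:x+w],None,fx=s,fy=s,interpolation=cv2.INTER_CUBIC)
cv2.imwrite('pics/c1.png',z(a,320,145,266,200,3))
cv2.imwrite('pics/c2.png',z(b,95,190,240,200,3))
t=np.vstack([z(a,215,180,133,66,6)[:396],np.zeros((0,798,3),np.uint8)])
u=z(b,310,160,80,70,6)[:,:]
cv2.imwrite('pics/c3.png',np.vstack([z(a,215,180,133,66,4)[:,:532],np.hstack([z(b,310,160,80,70,4),np.zeros((280,212,3),np.uint8)])]))
```

```text
(no output)
```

View pics/c1.png

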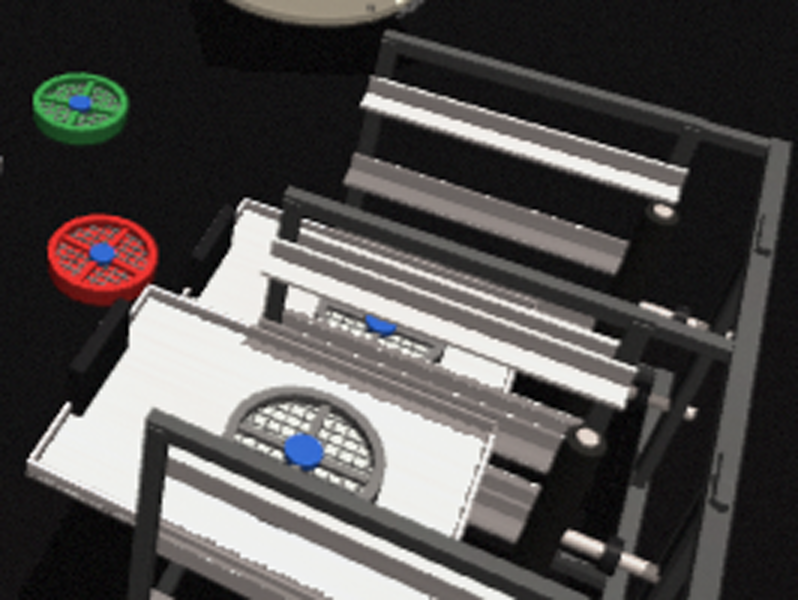

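View pics/c2.png

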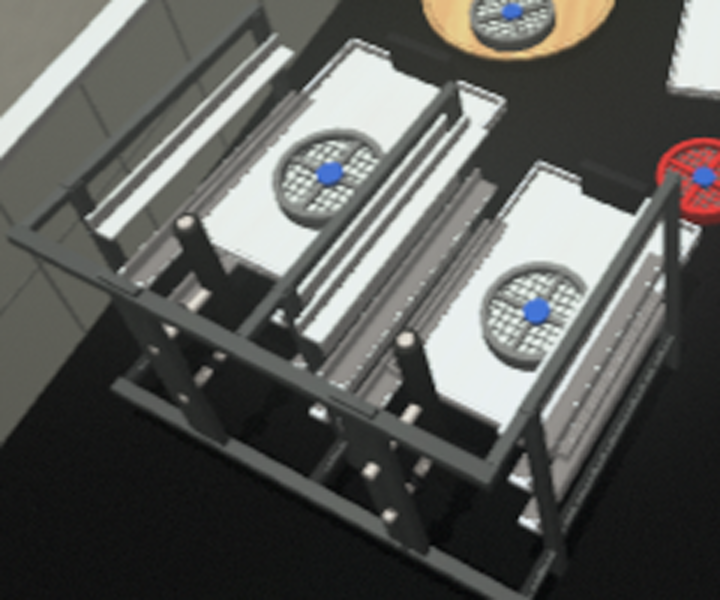

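View pics/c3.png

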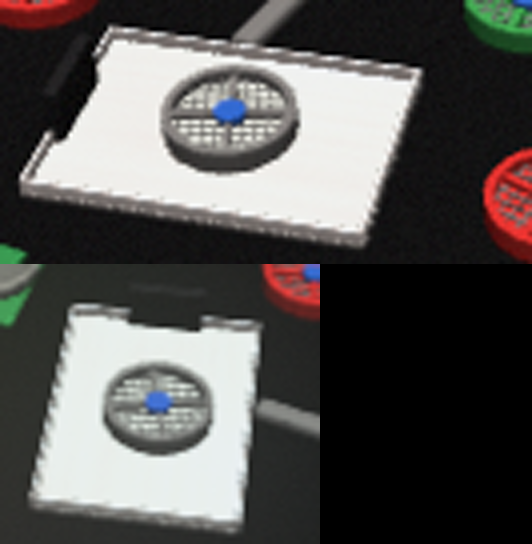

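```bash
cat > fit.py <<'E'
from h import *
from scipy.optimize import least_squares
C={n:arm.calibration(n) for n in('scene','side')}
c1=lambda x,y:(320+x/3,145+y/3); c2=lambda x,y:(95+x/3,190+y/3)
c3=lambda x,y:(215+x/4,180+y/4); c4=lambda x,y:(310+x/4,160+(y-264)/4)
def W(p,P): return R.from_euler('z',p[2]).apply(np.array(P)/1000.)+[p[0],p[1],p[3]]
def fit(obs,p0,fixz=None):
    def f(p):
        q=list(p[:3])+[p[3] if fixz is None else fixz]
        return np.concatenate([proj(C[n],W(q,[P]))[0]-uv for n,uv,P in obs])
    r=least_squares(f,p0,x_scale=.01,loss='soft_l1'); return r.x,f(r.x).reshape(-1,2).round(1)
rack=[('scene',c1(360,105),(0,65,180)),('scene',c1(678,202),(190,65,180)),('scene',c1(347,183),(0,65,115)),('scene',c1(612,273),(190,65,115)),
('scene',c1(265,275),(0,-109,180)),('scene',c1(628,405),(190,-109,180)),
('side',c2(295,55),(0,-239,180)),('side',c2(107,240),(190,-239,180)),('side',c2(467,125),(0,-65,180)),('side',c2(318,342),(190,-65,180))]
tr=[(n,uv,P) for n,uvs in (('scene',[c3(108,28),c3(22,183),c3(421,70),c3(368,238)]),('side',[c4(262,322),c4(70,308),c4(240,525),c4(33,500)])) for uv,P in zip(uvs,[(-105,75,12),(-105,-75,12),(105,75,12),(105,-75,12)])]
E
python3 - <<'E'
from fit import *
r,e=fit(rack,[.5,.3,1.57,.0]);print('rack',r.round(4),e.tolist())
t,e=fit(tr,[.5,-.1,1.57,.0]);print('tray',t.round(4),e.tolist())
t,e=fit(tr,[.5,-.1,1.57,.0],0.);print('tray z0',t.round(4),e.tolist())
# near-bay racked tray hub: scene/side rays
for nm,a,b in(('near',c1(380,325),c2(537,310)),('far',c1(304,450),c2(329,173))):
    f=lambda P:np.concatenate([proj(C['scene'],P)[0]-a,proj(C['side'],P)[0]-b])
    s=least_squares(f,[.6,.35,.1]);print(nm,'hub',s.x.round(3),s.fun.round(1),'rackframe',R.from_euler('z',-r[2]).apply(s.x-[r[0],r[1],r[3]]).round(3))
E
```

```text
rack [0.5649 0.1046 1.4407 0.0209] [[-0.1, -0.5], [-0.6, -0.5], [-1.3, -1.1], [9.6, 1.8], [-1.1, -1.3], [-0.6, 0.4], [-1.8, -0.5], [-0.8, 0.6], [5.5, 2.6], [-0.6, 1.5]]
tray [ 5.1990e-01 -2.6050e-01  1.7545e+00 -1.6000e-03] [[0.4, 0.1], [-0.3, 0.1], [-0.1, -0.3], [-0.6, -1.0], [-0.9, 0.9], [0.1, -0.3], [0.4, 0.2], [-0.6, 0.6]]
tray z0 [ 0.5205 -0.2596  1.7553  0.    ] [[0.4, -0.2], [-0.3, -0.1], [0.1, -0.6], [-0.4, -1.2], [-1.1, 0.7], [-0.1, -0.5], [0.2, -0.0], [-0.9, 0.4]]
near hub [0.573 0.158 0.085] [-0.7 -0.7 -0.7  0.8] rackframe [ 0.054 -0.001  0.064]
far hub [0.744 0.136 0.152] [-0.3 -0.3 -0.4  0.5] rackframe [ 0.054 -0.174  0.131]
```

```bash
sed -i 's/^tr=/rack=[o for i,o in enumerate(rack) if i not in(3,8)]\ntr=/' fit.py
python3 - <<'E'
from fit import *
r,e=fit(rack,[.5,.3,1.57,.0]);print('rack',r.round(4),e.tolist())
print('low-tray check: hubs'); 
f=lambda P:np.concatenate([proj(C['scene'],P)[0]-c3(229,108),proj(C['side'],P)[0]-c4(158,400)])
s=least_squares(f,[.52,-.26,.02]).x; t=[.5202,-.260,1.755,0]
print('filter hub',s.round(4),'in tray',R.from_euler('z',-t[2]).apply(s-[t[0],t[1],0]).round(4))
g=W(t,[(-100,0,0)])[0];print('grip',g.round(4))
x=[r[0],r[1],r[2],r[3]]
for X in(-125,-60,60):print('tcp for tray centre',X,W(x,[(X-100,0,115+9)])[0].round(4))
E
```

```text
rack [0.5632 0.1056 1.4336 0.0197] [[0.7, -0.3], [-0.0, 0.1], [-0.5, -1.0], [-0.7, -1.4], [-0.8, 0.7], [-0.8, -0.1], [-0.1, 0.7], [-0.4, 2.1]]
low-tray check: hubs
filter hub [ 0.5153 -0.2619  0.0196] in tray [-0.0009  0.0052  0.0196]
grip [ 0.5385 -0.3583  0.    ]
tcp for tray centre -125 [ 0.5324 -0.1172  0.1437]
tcp for tray centre -60 [ 0.5413 -0.0529  0.1437]
tcp for tray centre 60 [0.5578 0.066  0.1437]
```

Request:
drive_tool --targets '[{"az": 0.18,"claw": 0.2},{"az": 0.18,"claw": 0.2}]'

```text
invalid input
```

```bash
python3 -c "
from h import *
s=arm.sense();print(s['joint_pos'].round(3),s['eef_pos'].round(4),R.from_quat(s['eef_rot']).as_matrix()[:,0].round(3),s['gripper_width'])"
```

```text
[-1.137  0.087  0.175  1.66  -0.     1.571] [ 0.2311 -0.4989  0.2307] [ 0.42  -0.907 -0.001] 0.9996192851752986
```

Request:
drive_tool --targets '[{"x": 0,"y": 0,"z": 0,"ax": 0,"ay": 0,"az": 0.18,"claw": 0.2},{"x": 0,"y": 0,"z": 0,"ax": 0,"ay": 0,"az": 0.18,"claw": 0.2}]'

```text
time: 0.35
eef_pos: [0.2311, -0.499, 0.2309]
eef_rot: [0.887, -0.461, -0.0, -0.0]
wrist_force: [-0.3, 0.4, -0.2]
gripper_width: 0.614
```

```bash
python3 -c "
from h import *
s=arm.sense();print(s['joint_pos'].round(3),s['eef_pos'].round(4),R.from_quat(s['eef_rot']).as_matrix()[:,0].round(3),s['gripper_width'])"
```

```text
[-1.137  0.087  0.176  1.66   0.     1.392] [ 0.2311 -0.499   0.2309] [ 0.575 -0.818 -0.001] 0.6143204670501132
```

Request:
drive_tool --targets '[{"x": 0.05,"y": 0.02,"z": 0,"ax": 0,"ay": 0,"az": 0.18,"claw": 0},{"x": 0.1,"y": 0.04,"z": 0,"ax": 0,"ay": 0,"az": 0.36,"claw": 0},{"x": 0.15,"y": 0.07,"z": 0,"ax": 0,"ay": 0,"az": 0.54,"claw": 0},{"x": 0.2,"y": 0.09,"z": 0,"ax": 0,"ay": 0,"az": 0.72,"claw": 0},{"x": 0.25,"y": 0.11,"z": 0,"ax": 0,"ay": 0,"az": 0.9,"claw": 0},{"x": 0.3,"y": 0.138,"z": 0,"ax": 0,"ay": 0,"az": 1.08,"claw": 0},{"x": 0.307,"y": 0.141,"z": 0,"ax": 0,"ay": 0,"az": 1.26,"claw": 0},{"x": 0.307,"y": 0.141,"z": 0,"ax": 0,"ay": 0,"az": 1.44,"claw": 0},{"x": 0.307,"y": 0.141,"z": 0,"ax": 0,"ay": 0,"az": 1.62,"claw": 0},{"x": 0.307,"y": 0.141,"z": 0,"ax": 0,"ay": 0,"az": 1.8,"claw": 0},{"x": 0.307,"y": 0.141,"z": 0,"ax": 0,"ay": 0,"az": 1.98,"claw": 0},{"x": 0.307,"y": 0.141,"z": 0,"ax": 0,"ay": 0,"az": 2.16,"claw": 0}]'

```text
time: 1.85
eef_pos: [0.5381, -0.358, 0.231]
eef_rot: [0.824, 0.566, -0.0, -0.0]
wrist_force: [-0.7, 0.1, -0.0]
gripper_width: 0.503
```

Request:
drive_tool --targets '[{"x": 0,"y": 0,"z": -0.03,"ax": 0,"ay": 0,"az": 0.18,"claw": 0},{"x": 0,"y": 0,"z": -0.06,"ax": 0,"ay": 0,"az": 0.36,"claw": 0},{"x": 0,"y": 0,"z": -0.08,"ax": 0,"ay": 0,"az": 0.552,"claw": 0},{"x": 0,"y": 0,"z": -0.08,"ax": 0,"ay": 0,"az": 0.552,"claw": 0},{"x": 0,"y": 0,"z": -0.08,"ax": 0,"ay": 0,"az": 0.552,"claw": 0}]'

```text
time: 2.48
eef_pos: [0.5384, -0.3582, 0.1523]
eef_rot: [0.641, 0.767, 0.0, 0.0]
wrist_force: [-0.1, -0.2, 0.6]
gripper_width: 0.5
```

Run:
```python
from fit import *
s=arm.sense();m=R.from_quat(s['eef_rot']).as_matrix();print(s['joint_pos'].round(3),s['eef_pos'].round(4),np.arctan2(m[1,0],m[0,0]),s['gripper_width'])
im,c=snap('wrist','w1'); im=im[:,:,::-1].copy()
t=[.5202,-.260,1.755,0]
for P in W(t,[(-95,30,42),(-95,-30,42),(-105,30,42),(-105,-30,42),(-105,75,12),(-105,-75,12),(105,75,12),(105,-75,12)]):
    cv2.circle(im,tuple(int(v) for v in proj(c,P)[0]),3,(0,0,255),1)
cv2.imwrite('pics/w1b.png',im)
```

```text
[-0.587  0.306  0.277  1.541  0.    -0.765] [ 0.5384 -0.3582  0.1523] 1.7491539574924186 0.49964410395299697
```

View pics/w1b.png

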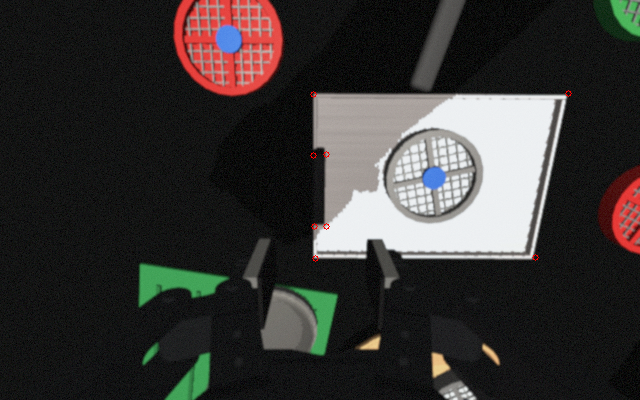

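Six views so far. In the wrist view the projected tray corners and grip (313–327, 155–226) match the image to within about 1 px. I'll go down and grip.

Request:
drive_tool --targets '[{"x": 0,"y": 0,"z": -0.03,"ax": 0,"ay": 0,"az": 0.004,"claw": 0},{"x": 0,"y": 0,"z": -0.07,"ax": 0,"ay": 0,"az": 0.004,"claw": 0},{"x": 0,"y": 0,"z": -0.11,"ax": 0,"ay": 0,"az": 0.004,"claw": 0},{"x": 0,"y": 0,"z": -0.13,"ax": 0,"ay": 0,"az": 0.004,"claw": 0},{"x": 0,"y": 0,"z": -0.141,"ax": 0,"ay": 0,"az": 0.004,"claw": 0},{"x": 0,"y": 0,"z": -0.141,"ax": 0,"ay": 0,"az": 0.004,"claw": 0},{"x": 0,"y": 0,"z": -0.141,"ax": 0,"ay": 0,"az": 0.004,"claw": 0}]'

```text
time: 3.4
eef_pos: [0.5389, -0.3586, 0.0119]
eef_rot: [0.638, 0.77, 0.0, 0.001]
wrist_force: [-0.2, -0.5, 0.0]
gripper_width: 0.503
```

Request:
drive_tool --targets '[{"x": 0,"y": 0,"z": 0,"ax": 0,"ay": 0,"az": 0,"claw": -1},{"x": 0,"y": 0,"z": 0,"ax": 0,"ay": 0,"az": 0,"claw": -1},{"x": 0,"y": 0,"z": 0,"ax": 0,"ay": 0,"az": 0,"claw": -1},{"x": 0,"y": 0,"z": 0,"ax": 0,"ay": 0,"az": 0,"claw": -1},{"x": 0,"y": 0,"z": 0,"ax": 0,"ay": 0,"az": 0,"claw": -1},{"x": 0,"y": 0,"z": 0,"ax": 0,"ay": 0,"az": 0,"claw": -1}]'

```text
time: 4.15
eef_pos: [0.5386, -0.3584, 0.0112]
eef_rot: [0.638, 0.77, 0.0, 0.001]
wrist_force: [0.0, 0.3, 6.5]
gripper_width: 0.104
```

Request:
drive_tool --targets '[{"x": 0,"y": 0,"z": 0.005,"ax": 0,"ay": 0,"az": 0,"claw": -1},{"x": 0,"y": 0,"z": 0.015,"ax": 0,"ay": 0,"az": 0,"claw": -1},{"x": 0,"y": 0,"z": 0.03,"ax": 0,"ay": 0,"az": 0,"claw": -1},{"x": 0,"y": 0,"z": 0.05,"ax": 0,"ay": 0,"az": 0,"claw": -1},{"x": 0,"y": 0,"z": 0.07,"ax": 0,"ay": 0,"az": 0,"claw": -1},{"x": 0,"y": 0,"z": 0.09,"ax": 0,"ay": 0,"az": 0,"claw": -1},{"x": 0,"y": 0,"z": 0.11,"ax": 0,"ay": 0,"az": 0,"claw": -1},{"x": 0,"y": 0,"z": 0.13,"ax": 0,"ay": 0,"az": 0,"claw": -1},{"x": 0,"y": 0,"z": 0.142,"ax": 0,"ay": 0,"az": 0,"claw": -1},{"x": 0,"y": 0,"z": 0.148,"ax": 0,"ay": 0,"az": 0,"claw": -1},{"x": 0,"y": 0,"z": 0.15,"ax": 0,"ay": 0,"az": 0,"claw": -1},{"x": 0,"y": 0,"z": 0.15,"ax": 0,"ay": 0,"az": 0,"claw": -1}]'

```text
time: 5.65
eef_pos: [0.538, -0.358, 0.1598]
eef_rot: [0.638, 0.77, -0.0, -0.0]
wrist_force: [0.5, -0.1, -1.8]
gripper_width: 0.105
```

Request:
drive_tool --targets '[{"x": 0,"y": 0.01,"z": 0,"ax": 0,"ay": 0,"az": -0.015,"claw": -1},{"x": 0,"y": 0.03,"z": 0,"ax": 0,"ay": 0,"az": -0.04,"claw": -1},{"x": -0.001,"y": 0.055,"z": 0,"ax": 0,"ay": 0,"az": -0.07,"claw": -1},{"x": -0.002,"y": 0.08,"z": 0,"ax": 0,"ay": 0,"az": -0.105,"claw": -1},{"x": -0.003,"y": 0.105,"z": 0,"ax": 0,"ay": 0,"az": -0.14,"claw": -1},{"x": -0.003,"y": 0.13,"z": 0,"ax": 0,"ay": 0,"az": -0.175,"claw": -1},{"x": -0.004,"y": 0.155,"z": 0,"ax": 0,"ay": 0,"az": -0.21,"claw": -1},{"x": -0.005,"y": 0.18,"z": 0,"ax": 0,"ay": 0,"az": -0.245,"claw": -1},{"x": -0.006,"y": 0.2,"z": 0,"ax": 0,"ay": 0,"az": -0.28,"claw": -1},{"x": -0.006,"y": 0.212,"z": 0,"ax": 0,"ay": 0,"az": -0.305,"claw": -1},{"x": -0.006,"y": 0.218,"z": 0,"ax": 0,"ay": 0,"az": -0.321,"claw": -1},{"x": -0.006,"y": 0.22,"z": 0,"ax": 0,"ay": 0,"az": -0.321,"claw": -1}]'

```text
time: 7.15
eef_pos: [0.532, -0.1377, 0.1601]
eef_rot: [0.752, 0.659, -0.0, -0.0]
wrist_force: [-0.0, 0.5, -2.0]
gripper_width: 0.107
```

Run:
```python
from fit import *
s=arm.sense();m=R.from_quat(s['eef_rot']).as_matrix();print(s['joint_pos'].round(3),s['eef_pos'].round(4),np.arctan2(m[1,0],m[0,0]),m[2].round(4),s['gripper_width'],s['wrist_force'],s['time'])
T=[]
for n in('scene','side'):
    im,c=snap(n,n+'1')
    ctr=proj(c,s['eef_pos']+.1*m[:,0])[0].astype(int); print(n,ctr)
    x,y=np.maximum(ctr-[66,50],0); T.append(cv2.resize(im[y:y+100,x:x+133,::-1],None,fx=6,fy=6,interpolation=cv2.INTER_CUBIC)); print(x,y)
cv2.imwrite('pics/t1.png',cv2.resize(np.hstack([T[0]]),(798,600)))
cv2.imwrite('pics/t2.png',T[1])
```

```text
[-0.253  0.071  0.021  1.522 -0.    -0.121] [ 0.532  -0.1377  0.1601] 1.438271348107062 [-1.e-04 -2.e-04 -1.e+00] 0.10720497307737058 [-0.0256701   0.51085152 -1.95676998] 7.15
scene [357 190]
291 140
side [314 212]
248 162
```

View pics/t1.png

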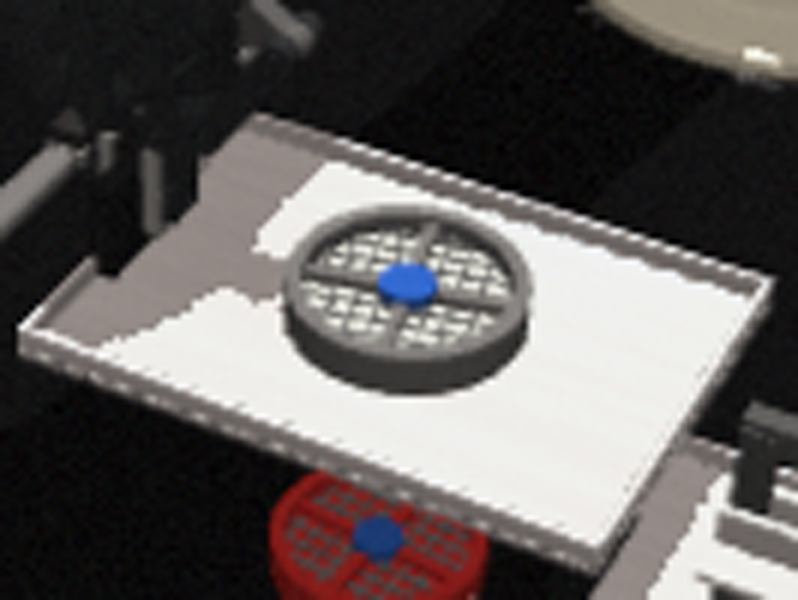

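View pics/t2.png

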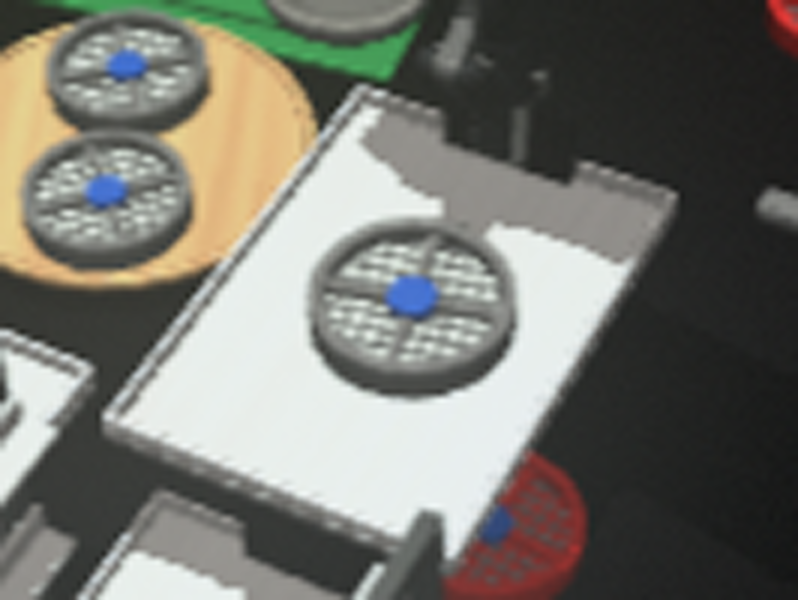

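```bash
cat >> fit.py <<'E'
def fit6(obs,p0):
    def f(p):
        return np.concatenate([proj(C[n],R.from_euler('ZYX',p[3:]).apply(np.array(P)/1000.)+p[:3])[0]-uv for n,uv,P in obs])
    r=least_squares(f,p0,x_scale=.01,loss='soft_l1'); return r.x,f(r.x).reshape(-1,2).round(1)
E
python3 - <<'E'
from fit import *
a=lambda x,y:(291+x/6,140+y/6); b=lambda x,y:(248+x/6,162+y/6)
o=[('scene',a(258,115),(-105,75,12)),('scene',a(20,330),(-105,-75,12)),('scene',a(774,278),(105,75,12)),('scene',a(600,545),(105,-75,12)),
('side',b(677,195),(-105,75,12)),('side',b(360,90),(-105,-75,12)),('side',b(107,418),(105,-75,12))]
t,e=fit6(o,[.54,-.04,.15,1.43,0,0]);print('tray',t.round(4),e.tolist())
r,_=fit(rack,[.5,.3,1.57,.0])
print('tray in rack',R.from_euler('z',-r[2]).apply(t[:3]-[r[0],r[1],r[3]]).round(4),'dyaw',t[3]-r[2])
out=[]
for n,(x,y) in(('scene',(395,150)),('side',(100,205))):
    im=cv2.imread(f'pics/{n}0.png'); k=cv2.resize(im[y:y+100,x:x+240],None,fx=3,fy=3,interpolation=cv2.INTER_CUBIC)
    for z in(115,180):
        for yy,zz,col in((65,0,(0,0,255)),(-65,0,(0,255,0)),(79,12,(255,0,255)),(-79,12,(255,255,0)),(-109,0,(0,160,255))):
            p=(proj(C[n],W(r,[(0,yy,z+zz),(190,yy,z+zz)]))-[x-.0,y])*3
            cv2.line(k,*[tuple(int(v) for v in q) for q in p],col,1)
    out.append(k)
cv2.imwrite('pics/ov.png',np.vstack(out))
E
```

```text
tray [ 0.5431 -0.0377  0.1477  1.4319 -0.0119 -0.0051] [[-3.0, -0.8], [-0.0, -0.0], [0.1, 0.0], [0.1, -0.1], [0.2, 1.3], [0.2, 0.1], [-1.1, 0.3]]
tray in rack [-0.1447  0.0003  0.128 ] dyaw -0.0017233629140911422
```

View pics/ov.png

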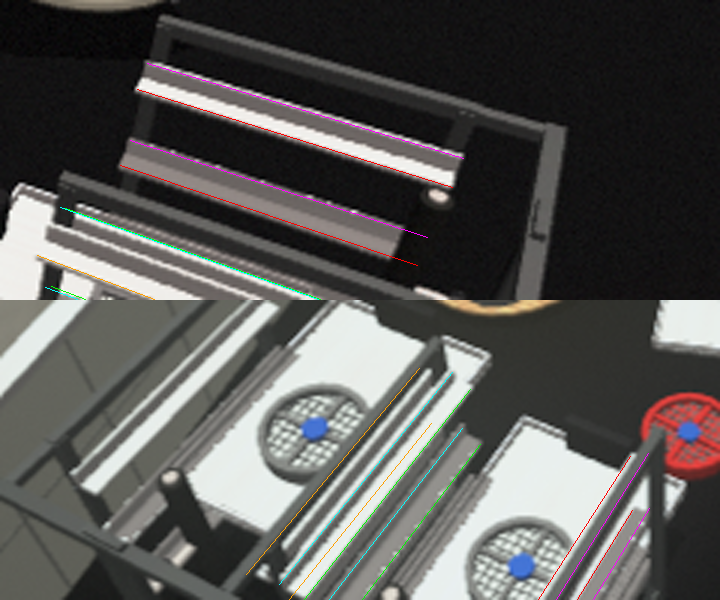

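Run:
```python
from fit import *
a=lambda x,y:(291+x/6,140+y/6); b=lambda x,y:(248+x/6,162+y/6)
o=[('scene',a(20,330),(-105,-75,12)),('scene',a(774,278),(105,75,12)),('scene',a(600,545),(105,-75,12)),
('side',b(677,195),(-105,75,12)),('side',b(360,90),(-105,-75,12)),('side',b(107,418),(105,-75,12))]
def g(p,full=0):
    pp=[p[0],p[1],.149-.1*np.sin(p[3]),p[2],p[3],p[4]]
    return np.concatenate([proj(C[n],R.from_euler('ZYX',pp[3:]).apply(np.array(P)/1000.)+pp[:3])[0]-uv for n,uv,P in o]+[[p[4]*200]])
s=least_squares(g,[.54,-.04,1.43,0,0],x_scale=.01,loss='soft_l1');print(s.x.round(4),s.fun.round(1))
r,_=fit(rack,[.5,.3,1.57,.0]);t=s.x
print(R.from_euler('z',-r[2]).apply([t[0]-r[0],t[1]-r[1],0]).round(4),t[2]-r[2], 'ledge z',r[3]+.115,'rack x axis',np.cos(r[2]),np.sin(r[2]))
```

```text
[ 5.4310e-01 -3.8200e-02  1.4375e+00  1.4000e-03  4.0000e-04] [-0.2 -0.7 -0.2 -0.3  0.2 -0.   0.2  0.2 -0.1 -0.6 -0.9  0.5  0.1]
[-0.1452  0.0003  0.    ] 0.003865548151651854 ledge z 0.134661387267708 rack x axis 0.13677264126783795 0.9906024654727139
```

Nine views so far. The rack overlay matches the runner edges to about 1 px. The tray measures y = +0.3 mm from the bay centre, 4 mrad in yaw, nearly level, with its underside about 14 mm above the mid ledges. I'll lower it 8 mm and slide it in just above the ledges.

Request:
drive_tool --targets '[{"x": 0,"y": 0,"z": -0.004,"ax": 0,"ay": 0,"az": -0.003,"claw": -1},{"x": 0,"y": 0,"z": -0.008,"ax": 0,"ay": 0,"az": -0.003,"claw": -1},{"x": 0.0007,"y": 0.005,"z": -0.008,"ax": 0,"ay": 0,"az": -0.003,"claw": -1},{"x": 0.0021,"y": 0.015,"z": -0.008,"ax": 0,"ay": 0,"az": -0.003,"claw": -1},{"x": 0.0034,"y": 0.025,"z": -0.008,"ax": 0,"ay": 0,"az": -0.003,"claw": -1},{"x": 0.0048,"y": 0.035,"z": -0.008,"ax": 0,"ay": 0,"az": -0.003,"claw": -1},{"x": 0.0062,"y": 0.045,"z": -0.008,"ax": 0,"ay": 0,"az": -0.003,"claw": -1},{"x": 0.0076,"y": 0.055,"z": -0.008,"ax": 0,"ay": 0,"az": -0.003,"claw": -1},{"x": 0.009,"y": 0.065,"z": -0.008,"ax": 0,"ay": 0,"az": -0.003,"claw": -1},{"x": 0.0097,"y": 0.07,"z": -0.008,"ax": 0,"ay": 0,"az": -0.003,"claw": -1},{"x": 0.0097,"y": 0.07,"z": -0.008,"ax": 0,"ay": 0,"az": -0.003,"claw": -1}]'

```text
time: 8.62
eef_pos: [0.5419, -0.0677, 0.1523]
eef_rot: [0.753, 0.658, -0.0, 0.0]
wrist_force: [-0.7, -0.2, -1.6]
gripper_width: 0.108
```

Run:
```python
from fit import *
s=arm.sense();m=R.from_quat(s['eef_rot']).as_matrix();print(s['eef_pos'].round(4),np.arctan2(m[1,0],m[0,0]),s['wrist_force'].round(2),s['wrist_torque'].round(2),s['gripper_width'])
r,_=fit(rack,[.5,.3,1.57,.0]); print(R.from_euler('z',-r[2]).apply(s['eef_pos']-[r[0],r[1],r[3]]).round(4))
out=[]
for n,(x,y) in(('scene',(380,150)),('side',(170,190))):
    im,c=snap(n,n+'2'); out.append(cv2.resize(im[y:y+100,x:x+200,::-1],None,fx=3,fy=3,interpolation=cv2.INTER_CUBIC))
cv2.imwrite('pics/in1.png',np.vstack(out))
```

```text
[ 0.5419 -0.0677  0.1523] 1.4355066804268364 [-0.72 -0.15 -1.63] [-0.21  0.03  0.04] 0.10785235338195222
[-0.1747 -0.0026  0.1326]
```

View pics/in1.png

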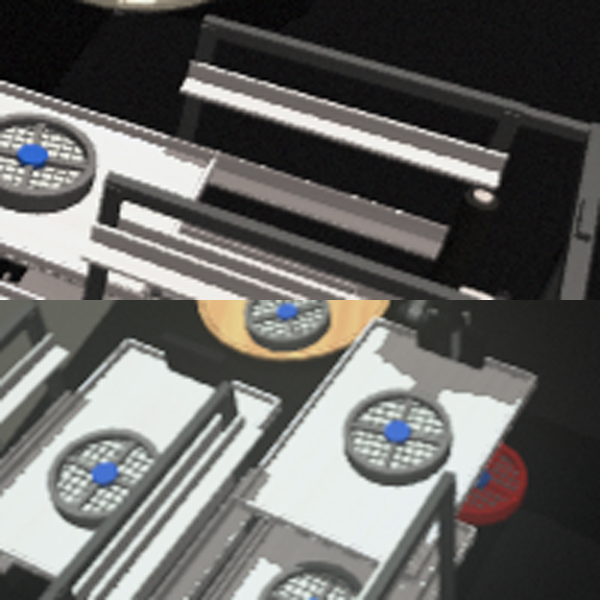

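Ten views so far. The tray's nose is between the mid-level flanges, under the top runners, with the filter in place and no contact force. I'll keep sliding it in.

Request:
drive_tool --targets '[{"x": 0.0007,"y": 0.005,"z": 0,"ax": 0,"ay": 0,"az": 0,"claw": -1},{"x": 0.0018,"y": 0.013,"z": 0,"ax": 0,"ay": 0,"az": 0,"claw": -1},{"x": 0.0029,"y": 0.021,"z": 0,"ax": 0,"ay": 0,"az": 0,"claw": -1},{"x": 0.004,"y": 0.029,"z": 0,"ax": 0,"ay": 0,"az": 0,"claw": -1},{"x": 0.0051,"y": 0.037,"z": 0,"ax": 0,"ay": 0,"az": 0,"claw": -1},{"x": 0.0055,"y": 0.04,"z": 0,"ax": 0,"ay": 0,"az": 0,"claw": -1}]'

```text
time: 9.48
eef_pos: [0.5474, -0.0274, 0.1523]
eef_rot: [0.753, 0.658, -0.0, -0.0]
wrist_force: [0.7, -0.4, -2.0]
gripper_width: 0.11
```

Request:
drive_tool --targets '[{"x": 0.0007,"y": 0.005,"z": 0,"ax": 0,"ay": 0,"az": 0,"claw": -1},{"x": 0.0018,"y": 0.013,"z": 0,"ax": 0,"ay": 0,"az": 0,"claw": -1},{"x": 0.0029,"y": 0.021,"z": 0,"ax": 0,"ay": 0,"az": 0,"claw": -1},{"x": 0.004,"y": 0.029,"z": 0,"ax": 0,"ay": 0,"az": 0,"claw": -1},{"x": 0.0051,"y": 0.037,"z": 0,"ax": 0,"ay": 0,"az": 0,"claw": -1},{"x": 0.0066,"y": 0.048,"z": 0,"ax": 0,"ay": 0,"az": 0,"claw": -1},{"x": 0.0069,"y": 0.05,"z": 0,"ax": 0,"ay": 0,"az": 0,"claw": -1},{"x": 0.0069,"y": 0.05,"z": 0,"ax": 0,"ay": 0,"az": 0,"claw": -1}]'

```text
time: 10.48
eef_pos: [0.5543, 0.0222, 0.1523]
eef_rot: [0.753, 0.658, -0.0, 0.0]
wrist_force: [-0.1, -0.3, -3.0]
gripper_width: 0.108
```

Run:
```python
from fit import *
for n in('scene','side'):
    im,c=snap(n,n+'3')
s=arm.sense();print(s['eef_pos'].round(4),s['wrist_force'].round(2),s['wrist_torque'].round(2))
```

```text
[0.5543 0.0218 0.1523] [-0.3  -0.66 -1.93] [-0.15  0.01 -0.04]
```

Request:
drive_tool --targets '[{"x": 0,"y": 0,"z": -0.002,"ax": 0,"ay": 0,"az": 0,"claw": -1},{"x": 0,"y": 0,"z": -0.004,"ax": 0,"ay": 0,"az": 0,"claw": -1},{"x": 0,"y": 0,"z": -0.004,"ax": 0,"ay": 0,"az": 0,"claw": -1}]'

```text
time: 10.95
eef_pos: [0.5541, 0.0218, 0.148]
eef_rot: [0.754, 0.657, -0.0, -0.0]
wrist_force: [0.6, -0.2, -0.8]
gripper_width: 0.107
```

Request:
drive_tool --targets '[{"x": 0,"y": 0,"z": -0.001,"ax": 0,"ay": 0,"az": 0,"claw": -1},{"x": 0,"y": 0,"z": -0.001,"ax": 0,"ay": 0,"az": 0,"claw": -1}]'

```text
time: 11.2
eef_pos: [0.5542, 0.0219, 0.1472]
eef_rot: [0.753, 0.657, -0.0, -0.0]
wrist_force: [0.3, 0.8, -1.4]
gripper_width: 0.104
```

Request:
drive_tool --targets '[{"x": 0,"y": 0,"z": -0.001,"ax": 0,"ay": 0,"az": 0,"claw": -1},{"x": 0,"y": 0,"z": -0.001,"ax": 0,"ay": 0,"az": 0,"claw": -1}]'

```text
time: 11.45
eef_pos: [0.5543, 0.0219, 0.1462]
eef_rot: [0.753, 0.657, -0.0, -0.0]
wrist_force: [-0.7, 0.4, -1.6]
gripper_width: 0.105
```

```bash
python3 -c "
from h import *
s=arm.sense();print(s['eef_pos'].round(4),s['wrist_force'].round(2),s['wrist_torque'].round(2))"
```

```text
[0.5543 0.0219 0.1462] [-0.67  0.41 -1.59] [-0.19 -0.02  0.01]
```

Request:
drive_tool --targets '[{"x": 0,"y": 0,"z": -0.001,"ax": 0,"ay": 0,"az": 0,"claw": -1},{"x": 0,"y": 0,"z": -0.001,"ax": 0,"ay": 0,"az": 0,"claw": -1}]'

```text
time: 11.7
eef_pos: [0.5543, 0.0219, 0.1456]
eef_rot: [0.753, 0.657, 0.0, 0.0]
wrist_force: [-0.9, -1.5, 0.9]
gripper_width: 0.11
```

```bash
python3 -c "
from h import *
s=arm.sense();print(s['eef_pos'].round(4),s['wrist_force'].round(2),s['wrist_torque'].round(2))"
```

```text
[0.5543 0.0219 0.1456] [-0.89 -1.45  0.92] [-0.12  0.12  0.02]
```

Request:
drive_tool --targets '[{"x": 0,"y": 0,"z": -0.0007,"ax": 0,"ay": 0,"az": 0,"claw": -1},{"x": 0,"y": 0,"z": -0.0007,"ax": 0,"ay": 0,"az": 0,"claw": -1}]'

```text
time: 11.95
eef_pos: [0.5543, 0.0218, 0.1452]
eef_rot: [0.754, 0.657, 0.0, 0.0]
wrist_force: [-2.1, -1.3, 4.7]
gripper_width: 0.106
```

```bash
python3 -c "
from h import *
s=arm.sense();print(s['eef_pos'].round(4),s['wrist_force'].round(2),s['wrist_torque'].round(2))"
```

```text
[0.5543 0.0218 0.1452] [-2.12 -1.3   4.65] [-0.09  0.44 -0.  ]
```

Request:
drive_tool --targets '[{"x": 0,"y": 0,"z": 0.0003,"ax": 0,"ay": 0.006,"az": 0,"claw": -1},{"x": 0,"y": 0,"z": 0.0003,"ax": 0,"ay": 0.006,"az": 0,"claw": -1},{"x": 0,"y": 0,"z": 0.0003,"ax": 0,"ay": 0.006,"az": 0,"claw": -1}]'

```text
time: 12.32
eef_pos: [0.5544, 0.0218, 0.1453]
eef_rot: [0.753, 0.657, -0.002, -0.002]
wrist_force: [-3.3, -3.1, 5.9]
gripper_width: 0.106
```

Run:
```python
from fit import *
s=arm.sense();print(s['eef_pos'].round(4),s['wrist_force'].round(2),s['wrist_torque'].round(2))
out=[]
for n,(x,y) in(('scene',(380,150)),('side',(170,190))):
    im,c=snap(n,n+'4'); out.append(cv2.resize(im[y:y+100,x:x+200,::-1],None,fx=3,fy=3,interpolation=cv2.INTER_CUBIC))
cv2.imwrite('pics/in2.png',np.vstack(out))
```

```text
[0.5544 0.0218 0.1453] [-3.33 -3.13  5.86] [-0.21  0.13  0.06]
```

View pics/in2.png

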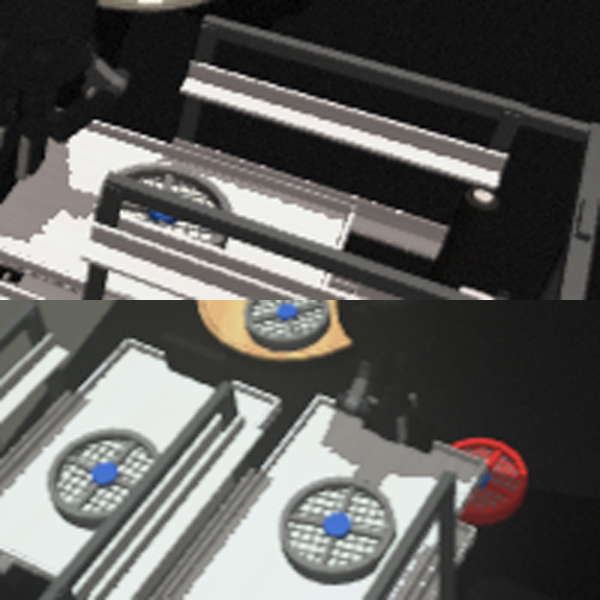

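Eleven views so far. The tray lies between the mid flanges with its filter on and its nose short of the stop. I'll ease the load a little, then push in small steps.

Request:
drive_tool --targets '[{"x": -0.0008,"y": 0,"z": 0.0006,"ax": 0,"ay": 0,"az": 0,"claw": -1},{"x": -0.0008,"y": 0,"z": 0.0006,"ax": 0,"ay": 0,"az": 0,"claw": -1}]'

```text
time: 12.68
eef_pos: [0.5539, 0.0221, 0.1455]
eef_rot: [0.753, 0.658, -0.002, -0.002]
wrist_force: [2.2, 0.5, 1.9]
gripper_width: 0.106
```

Request:
drive_tool --targets '[{"x": 0.0003,"y": 0.002,"z": 0,"ax": 0,"ay": 0,"az": 0,"claw": -1},{"x": 0.0007,"y": 0.005,"z": 0,"ax": 0,"ay": 0,"az": 0,"claw": -1},{"x": 0.0011,"y": 0.008,"z": 0,"ax": 0,"ay": 0,"az": 0,"claw": -1},{"x": 0.0014,"y": 0.01,"z": 0,"ax": 0,"ay": 0,"az": 0,"claw": -1},{"x": 0.0014,"y": 0.01,"z": 0,"ax": 0,"ay": 0,"az": 0,"claw": -1}]'

```text
time: 13.3
eef_pos: [0.555, 0.0322, 0.1455]
eef_rot: [0.753, 0.658, -0.002, -0.002]
wrist_force: [0.0, -1.1, 3.3]
gripper_width: 0.103
```

```bash
python3 -c "
from h import *
s=arm.sense();print(s['eef_pos'].round(4),s['wrist_force'].round(2),s['wrist_torque'].round(2))"
```

```text
[0.555  0.0322 0.1455] [ 0.04 -1.12  3.25] [-0.26 -0.49 -0.25]
```

Request:
drive_tool --targets '[{"x": 0.0003,"y": 0.002,"z": 0,"ax": 0,"ay": -0.002,"az": 0,"claw": -1},{"x": 0.0007,"y": 0.005,"z": 0.0003,"ax": 0,"ay": -0.002,"az": 0,"claw": -1},{"x": 0.0011,"y": 0.008,"z": 0.0003,"ax": 0,"ay": -0.002,"az": 0,"claw": -1},{"x": 0.0015,"y": 0.011,"z": 0.0003,"ax": 0,"ay": -0.002,"az": 0,"claw": -1},{"x": 0.0019,"y": 0.014,"z": 0.0003,"ax": 0,"ay": -0.002,"az": 0,"claw": -1},{"x": 0.0019,"y": 0.014,"z": 0.0003,"ax": 0,"ay": -0.002,"az": 0,"claw": -1}]'

```text
time: 14.05
eef_pos: [0.5569, 0.0464, 0.1457]
eef_rot: [0.753, 0.658, -0.001, -0.001]
wrist_force: [1.4, -0.9, 1.3]
gripper_width: 0.107
```

Request:
drive_tool --targets '[{"x": 0.0002,"y": 0.0015,"z": 0,"ax": 0,"ay": 0,"az": 0,"claw": -1},{"x": 0.0004,"y": 0.003,"z": 0,"ax": 0,"ay": 0,"az": 0,"claw": -1},{"x": 0.0004,"y": 0.003,"z": 0,"ax": 0,"ay": 0,"az": 0,"claw": -1}]'

```text
time: 14.42
eef_pos: [0.5572, 0.0491, 0.1457]
eef_rot: [0.753, 0.658, -0.001, -0.001]
wrist_force: [0.0, -0.7, 1.2]
gripper_width: 0.103
```

```bash
python3 -c "
from h import *
s=arm.sense();print(s['eef_pos'].round(4),s['wrist_force'].round(2),s['wrist_torque'].round(2))"
```

```text
[0.5572 0.0491 0.1457] [ 0.02 -0.72  1.22] [-0.25 -0.25 -0.1 ]
```

Now 2 mm steps, checking the force after each one.

Request:
drive_tool --targets '[{"x": 0.0001,"y": 0.001,"z": 0,"ax": 0,"ay": 0,"az": 0,"claw": -1},{"x": 0.0003,"y": 0.002,"z": 0,"ax": 0,"ay": 0,"az": 0,"claw": -1},{"x": 0.0003,"y": 0.002,"z": 0,"ax": 0,"ay": 0,"az": 0,"claw": -1}]'

```text
time: 14.8
eef_pos: [0.5575, 0.0511, 0.1457]
eef_rot: [0.753, 0.658, -0.002, -0.001]
wrist_force: [0.6, -1.7, 1.1]
gripper_width: 0.107
```

Request:
drive_tool --targets '[{"x": 0.0001,"y": 0.001,"z": 0,"ax": 0,"ay": 0,"az": 0,"claw": -1},{"x": 0.0003,"y": 0.002,"z": 0,"ax": 0,"ay": 0,"az": 0,"claw": -1},{"x": 0.0003,"y": 0.002,"z": 0,"ax": 0,"ay": 0,"az": 0,"claw": -1}]'

```text
time: 15.18
eef_pos: [0.5578, 0.0531, 0.1458]
eef_rot: [0.753, 0.658, -0.001, -0.001]
wrist_force: [-0.2, -1.1, 0.9]
gripper_width: 0.106
```

Request:
drive_tool --targets '[{"x": 0.0001,"y": 0.001,"z": 0,"ax": 0,"ay": 0,"az": 0,"claw": -1},{"x": 0.0003,"y": 0.002,"z": 0,"ax": 0,"ay": 0,"az": 0,"claw": -1},{"x": 0.0003,"y": 0.002,"z": 0,"ax": 0,"ay": 0,"az": 0,"claw": -1}]'

```text
time: 15.55
eef_pos: [0.5581, 0.0551, 0.1458]
eef_rot: [0.753, 0.658, -0.001, -0.001]
wrist_force: [0.3, -1.7, 1.5]
gripper_width: 0.108
```

Request:
drive_tool --targets '[{"x": 0.0001,"y": 0.001,"z": 0,"ax": 0,"ay": 0,"az": 0,"claw": -1},{"x": 0.0003,"y": 0.002,"z": 0,"ax": 0,"ay": 0,"az": 0,"claw": -1},{"x": 0.0003,"y": 0.002,"z": 0,"ax": 0,"ay": 0,"az": 0,"claw": -1}]'

```text
time: 15.92
eef_pos: [0.5584, 0.0571, 0.1458]
eef_rot: [0.753, 0.658, -0.001, -0.001]
wrist_force: [0.6, -1.0, 0.9]
gripper_width: 0.108
```

Request:
drive_tool --targets '[{"x": 0.0001,"y": 0.001,"z": 0,"ax": 0,"ay": 0,"az": 0,"claw": -1},{"x": 0.0003,"y": 0.002,"z": 0,"ax": 0,"ay": 0,"az": 0,"claw": -1},{"x": 0.0003,"y": 0.002,"z": 0,"ax": 0,"ay": 0,"az": 0,"claw": -1}]'

```text
time: 16.3
eef_pos: [0.5587, 0.0591, 0.1458]
eef_rot: [0.753, 0.658, -0.001, -0.001]
wrist_force: [0.4, -1.9, 1.3]
gripper_width: 0.104
```

Request:
drive_tool --targets '[{"x": 0.0001,"y": 0.001,"z": 0,"ax": 0,"ay": 0,"az": 0,"claw": -1},{"x": 0.0003,"y": 0.002,"z": 0,"ax": 0,"ay": 0,"az": 0,"claw": -1},{"x": 0.0003,"y": 0.002,"z": 0,"ax": 0,"ay": 0,"az": 0,"claw": -1}]'

```text
time: 16.68
eef_pos: [0.559, 0.0611, 0.1458]
eef_rot: [0.753, 0.658, -0.001, -0.001]
wrist_force: [0.0, -0.9, 0.4]
gripper_width: 0.105
```

Request:
drive_tool --targets '[{"x": 0.0001,"y": 0.001,"z": 0,"ax": 0,"ay": 0,"az": 0,"claw": -1},{"x": 0.0003,"y": 0.002,"z": 0,"ax": 0,"ay": 0,"az": 0,"claw": -1},{"x": 0.0003,"y": 0.002,"z": 0,"ax": 0,"ay": 0,"az": 0,"claw": -1}]'

```text
time: 17.05
eef_pos: [0.5593, 0.0631, 0.1458]
eef_rot: [0.753, 0.658, -0.001, -0.001]
wrist_force: [0.3, -1.2, 1.2]
gripper_width: 0.106
```

Request:
drive_tool --targets '[{"x": 0.0001,"y": 0.001,"z": 0,"ax": 0,"ay": 0,"az": 0,"claw": -1},{"x": 0.0003,"y": 0.002,"z": 0,"ax": 0,"ay": 0,"az": 0,"claw": -1},{"x": 0.0003,"y": 0.002,"z": 0,"ax": 0,"ay": 0,"az": 0,"claw": -1}]'

```text
time: 17.42
eef_pos: [0.5596, 0.0651, 0.1458]
eef_rot: [0.753, 0.658, -0.001, -0.001]
wrist_force: [0.1, 0.1, 0.3]
gripper_width: 0.109
```

Request:
drive_tool --targets '[{"x": 0.0001,"y": 0.001,"z": 0,"ax": 0,"ay": 0,"az": 0,"claw": -1},{"x": 0.0003,"y": 0.002,"z": 0,"ax": 0,"ay": 0,"az": 0,"claw": -1},{"x": 0.0003,"y": 0.002,"z": 0,"ax": 0,"ay": 0,"az": 0,"claw": -1}]'

```text
time: 17.8
eef_pos: [0.5599, 0.0671, 0.1458]
eef_rot: [0.753, 0.658, -0.001, -0.001]
wrist_force: [-0.1, -0.6, 0.2]
gripper_width: 0.103
```

Request:
drive_tool --targets '[{"x": 0.0001,"y": 0.001,"z": 0,"ax": 0,"ay": 0,"az": 0,"claw": -1},{"x": 0.0003,"y": 0.002,"z": 0,"ax": 0,"ay": 0,"az": 0,"claw": -1},{"x": 0.0003,"y": 0.002,"z": 0,"ax": 0,"ay": 0,"az": 0,"claw": -1}]'

```text
time: 18.18
eef_pos: [0.5602, 0.0691, 0.1458]
eef_rot: [0.753, 0.658, -0.001, -0.001]
wrist_force: [0.1, -1.0, 1.0]
gripper_width: 0.105
```

Request:
drive_tool --targets '[{"x": 0.0001,"y": 0.001,"z": 0,"ax": 0,"ay": 0,"az": 0,"claw": -1},{"x": 0.0003,"y": 0.002,"z": 0,"ax": 0,"ay": 0,"az": 0,"claw": -1},{"x": 0.0003,"y": 0.002,"z": 0,"ax": 0,"ay": 0,"az": 0,"claw": -1}]'

```text
time: 18.55
eef_pos: [0.5604, 0.0707, 0.1458]
eef_rot: [0.753, 0.657, -0.002, -0.001]
wrist_force: [-0.6, -4.5, 0.7]
gripper_width: 0.109
```

The tray has met the stop: 4.5 N with the nose at about x = 169 mm. One small push more.

Request:
drive_tool --targets '[{"x": 0.0001,"y": 0.0008,"z": 0,"ax": 0,"ay": 0,"az": 0,"claw": -1},{"x": 0.0001,"y": 0.0008,"z": 0,"ax": 0,"ay": 0,"az": 0,"claw": -1},{"x": 0.0001,"y": 0.0008,"z": 0,"ax": 0,"ay": 0,"az": 0,"claw": -1}]'

```text
time: 18.92
eef_pos: [0.5605, 0.0714, 0.1458]
eef_rot: [0.754, 0.657, -0.002, -0.001]
wrist_force: [-0.8, -4.8, 2.2]
gripper_width: 0.111
```

```bash
python3 -c "
from h import *
for i in range(3):
    s=arm.sense();print(s['eef_pos'].round(4),s['wrist_force'].round(2),s['wrist_torque'].round(2)); arm.capture('wrist')"
```

```text
[0.5605 0.0714 0.1458] [-0.81 -4.8   2.17] [-1.01 -0.09 -0.09]
[0.5605 0.0713 0.1458] [-0.89 -5.27  1.13] [-1.07 -0.06 -0.05]
[0.5605 0.0713 0.1458] [-0.07 -4.82  1.31] [-1.08 -0.06 -0.14]
```

Request:
drive_tool --targets '[{"x": 0.0001,"y": 0.0007,"z": 0,"ax": 0,"ay": 0,"az": 0,"claw": -1},{"x": 0.0001,"y": 0.0007,"z": 0,"ax": 0,"ay": 0,"az": 0,"claw": -1},{"x": 0.0001,"y": 0.0007,"z": 0,"ax": 0,"ay": 0,"az": 0,"claw": -1}]'

```text
time: 19.45
eef_pos: [0.5606, 0.0718, 0.1458]
eef_rot: [0.754, 0.657, -0.002, -0.001]
wrist_force: [-1.7, -6.4, 1.0]
gripper_width: 0.107
```

```bash
python3 -c "
from h import *
for i in range(3):
    s=arm.sense();print(s['eef_pos'].round(4),s['wrist_force'].round(2),s['wrist_torque'].round(2)); arm.capture('wrist')"
```

```text
[0.5606 0.0718 0.1458] [-1.73 -6.42  1.04] [-1.28 -0.09 -0.07]
[0.5606 0.0718 0.1458] [-0.37 -7.26  0.87] [-1.27 -0.   -0.1 ]
[0.5606 0.0718 0.1458] [-1.51 -7.03  0.78] [-1.26  0.05 -0.05]
```

The push is about 7 N, inside the 5–9 N window. I'll let go.

Request:
drive_tool --targets '[{"x": 0,"y": 0,"z": 0,"ax": 0,"ay": 0,"az": 0,"claw": -0.7},{"x": 0,"y": 0,"z": 0,"ax": 0,"ay": 0,"az": 0,"claw": -0.4},{"x": 0,"y": 0,"z": 0,"ax": 0,"ay": 0,"az": 0,"claw": -0.2},{"x": 0,"y": 0,"z": 0,"ax": 0,"ay": 0,"az": 0,"claw": -0.2},{"x": 0,"y": 0,"z": 0,"ax": 0,"ay": 0,"az": 0,"claw": -0.2}]'

```text
time: 20.23
eef_pos: [0.5607, 0.0726, 0.1458]
eef_rot: [0.753, 0.658, -0.001, -0.001]
wrist_force: [-0.6, 0.6, -0.1]
gripper_width: 0.398
```

Request:
drive_tool --targets '[{"x": 0,"y": 0,"z": 0.01,"ax": 0,"ay": 0,"az": 0,"claw": -0.2},{"x": 0,"y": 0,"z": 0.03,"ax": 0,"ay": 0,"az": 0,"claw": -0.2},{"x": 0,"y": 0,"z": 0.05,"ax": 0,"ay": 0,"az": 0,"claw": -0.2},{"x": 0,"y": 0,"z": 0.08,"ax": 0,"ay": 0,"az": 0,"claw": -0.2},{"x": -0.01,"y": -0.03,"z": 0.11,"ax": 0,"ay": 0,"az": 0,"claw": -0.2},{"x": -0.02,"y": -0.08,"z": 0.12,"ax": 0,"ay": 0,"az": 0,"claw": -0.2},{"x": -0.03,"y": -0.13,"z": 0.12,"ax": 0,"ay": 0,"az": 0,"claw": -0.2},{"x": -0.04,"y": -0.18,"z": 0.12,"ax": 0,"ay": 0,"az": 0,"claw": -0.2},{"x": -0.05,"y": -0.22,"z": 0.12,"ax": 0,"ay": 0,"az": 0,"claw": -0.2},{"x": -0.05,"y": -0.22,"z": 0.12,"ax": 0,"ay": 0,"az": 0,"claw": -0.2}]'

```text
time: 21.48
eef_pos: [0.51, -0.1498, 0.2666]
eef_rot: [0.755, 0.656, -0.001, -0.001]
wrist_force: [-0.5, 1.4, 0.5]
gripper_width: 0.404
```

Run:
```python
from fit import *
s=arm.sense();print(s['eef_pos'].round(4),s['wrist_force'].round(2),s['time'])
r,_=fit(rack,[.5,.3,1.57,.0]);out=[]
for n,(x,y) in(('scene',(370,150)),('side',(140,205))):
    im,c=snap(n,n+'5'); k=cv2.resize(im[y:y+100,x:x+220,::-1],None,fx=3,fy=3,interpolation=cv2.INTER_CUBIC)
    X0=164.5-105   # expected tray outline, rim tops
    for P in W(r,[(X0+a,b,127) for a in(-105,105) for b in(-75,75)]):
        cv2.circle(k,tuple(int(v) for v in (proj(c,P)[0]-[x,y])*3),4,(0,0,255),1)
    P=W(r,[(170,0,115)])[0]; cv2.drawMarker(k,tuple(int(v) for v in (proj(c,P)[0]-[x,y])*3),(0,255,0),0,8)
    out.append(k)
cv2.imwrite('pics/fin.png',np.vstack(out))
```

```text
[ 0.51   -0.1498  0.2666] [-0.49  1.37  0.54] 21.475
```

View pics/fin.png

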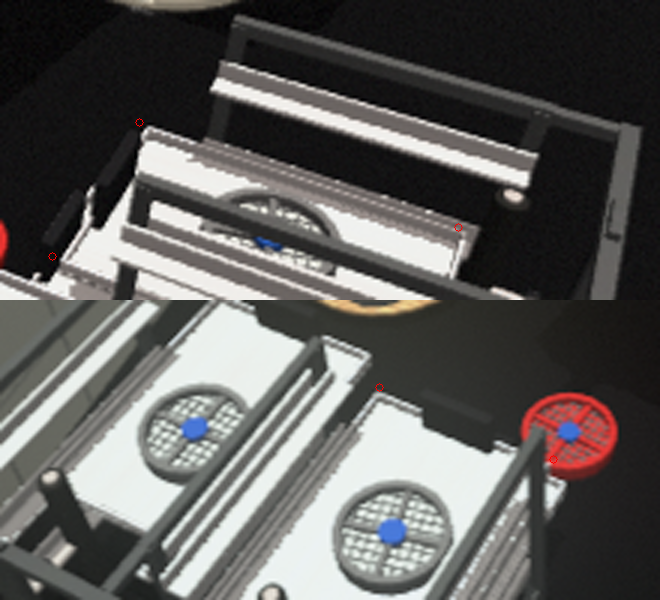

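```bash
python3 -c "
from rig import arm
print(arm.close_job())"
```

```text
the job is handed in; nothing more can be done
None
```

I gripped the loose tray by its black plate, carried it level, and slid it grip-outwards onto the near bay's middle runner pair. That pair is directly above the tray already on the near bay's lowest runners. I then handed the job in at about 21.5 s; no verdict was reported.

- **Seating push:** the tray met the rubber stop with its nose at about rack x = 169 mm. The final push read 6.4–7.3 N, about 1 N of it friction. While lowering and sliding it in, the readings between moves stayed within about 6 N.
- **After letting go:** with the arm clear of everything, the pictures show the tray level on both ledges and its filter still on. The other trays, the red ring and the parts of the scene in view looked undisturbed.
- **What disagreed:**
  - I drew the final outline for a nose depth of 164.5 mm, and the tray sits a few mm deeper, which agrees with where it met the stop.
  - While lowering, one side touched first by under 1 mm, so I corrected the roll by a few mrad.
- **Not checked:** I did not look at the turntable filters, shroud and brush again at the end. The arm did not work near them.

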